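Bring the right nest of the kitting dial to the infeed lane and hold it there

TASK

Three parts wait in the infeed lane of the kitting dial; the one at the head of the lane, next to the dial, is to be loaded next. Turn the dial by its black hand knob until the mouth of the empty nest made for that part (square nest for the wide carton, narrow nest for the low carton, the still free round nest for the connector) is lined up with the mouth of the lane, and finish with the knob gripped, holding the dial still so that a colleague can push the part straight in. Leave the waiting parts and the other things on the bench alone.

Things in the scene. Friction and masses are not known exactly. Their poses are not given: they have to be found in the camera images.
- dial (a joint): The kitting dial, an aluminium turntable 200 mm across on an upright axis, its top 30 mm above the bench. Four black U-shaped nests, open at the rim, stand on it at quarter turns. It turns freely and without end either way on a ball bearing (drag about 0.015 N m, no detents, coasts a little); angle in rad, growing counter-clockwise seen from above; the value itself is measured from an arbitrary mark on the stand.
- knob_centre (a point): Centre of the grip of the dial's hand knob, on the dial's axis: a black fluted round knob 42 mm across, fixed to the dial on a thin steel column, its cylindrical grip from 90 to 121 mm above the bench, top at 126 mm; this point is 106 mm up. Nothing on the dial or in the lane is higher than 90 mm.
- square_nest (a point): Middle of the mouth of the square nest, on the dial's rim (100 mm from the axis) at the height of the dial's top. Inside 67 mm wide and 66 mm deep towards the axis, walls 28 mm high; made for the wide carton. Empty.
- narrow_nest (a point): Middle of the mouth of the narrow straight-sided nest, opposite the square one, on the rim, 100 mm from the axis. Inside 55 mm wide and 64 mm deep, walls only 14 mm high; made for the low carton. Empty.
- free_round_nest (a point): Middle of the mouth of the empty round-backed nest, on the rim, 100 mm from the axis. Inside 31 mm wide and 32 mm deep, walls 20 mm high; made for a connector.
- taken_round_nest (a point): Middle of the mouth of the other round-backed nest, opposite the free one, on the rim; a grey connector 53 mm tall already stands fast in it, so it cannot be loaded.
- lane_gate (a point): Fixed point on the stand where the middle of a nest's mouth lies when that nest is lined up with the lane: on the lane's centre line, 100 mm from the dial's axis, 30 mm above the bench. The lane is an aluminium channel 68 mm wide inside, rails 22 mm above its floor, leading straight away from the dial's axis on the robot's left; its floor is level with the dial's top.
- lane_head (a point): Fixed point on the lane's floor, 145 mm from the dial's axis on the lane's centre line: the first of the three waiting places (the others are 70 and 140 mm farther out). The part that stands here is the next to load.
- connector_centre (a point): Centre (half-way up) of the loose waiting connector: a grey round cable connector standing upright, 27 mm across and 53 mm tall.
- wide_carton_centre (a point): Centre of the wide carton: a small white near-cubic carton, 62 x 62 mm and 58 mm tall.
- low_carton_centre (a point): Centre of the low carton: a small flat carton, 60 mm along the lane, 50 mm across it, 30 mm tall.
- screwdriver: A screwdriver lying on the bench, 203 mm long; leave alone.
- shelf: Fixed shelf board behind the bench, 226 to 250 mm above the bench top; its straight front edge lies 200 mm from this origin along the body's -x and passes 95 to 130 mm beyond the dial's axis: keep the gripper and wrist clear of it by coming to the knob from the robot's side, above 150 mm, and going straight down. Also fixed: a label printer 171 mm high, 100 mm or more before the axis on the right, and a label roll stand 164 mm high on the left.
- marker: A felt marker lying on the bench, 134 mm long, to the right of and beyond the dial; leave alone.

How it is judged:
By the outcome, as a careful person would: the job done as asked, in the order asked, and still so for the second after the job is handed in, while the arm keeps its last pose, push and grip.
It also fails if it takes over 58 s, if anything falls off the work surface, if the arm or the gripper's body presses on something with over 40 N, if the wrist force passes 120 N, or if a joint passes its speed limit or range.

ROBOT

A 6-joint arm with a two-finger parallel gripper is mounted at the origin on the work surface; the furniture and walls round the work are solid. World frame = base frame: x ahead of the robot, y to its left, z up, the work surface at z = 0. Lengths are in mm, angles in rad, forces in N, time in s.
With the tool pointing down it reaches from about 275 to 750 mm from the base axis. Payload 10.2 kg.
Tool frame: the origin (TCP) lies at the very end of the fingers, on their centre line; the grasp point (between the pads) lies behind it (ctrl.grasp_offset is the z of the grasp point in the tool frame, in mm); z points along the fingers, y is the direction in which the jaws open and shut (so a half turn about z gives the same grasp; the last joint's range is limited). The gripper opens to 85 mm and grips with 20 to 120 N. Pads are 22 mm wide; open, the fingers measure 114 mm over their backs; the gripper's body (76 mm by 85 mm) begins 54 mm behind the grasp point. The pads swing forward as they close: fully open they stand 13 mm farther back than shut.
Start: joints at [-0.223, 0.313, 1.498, -0, 1.331, -0.223], TCP at [525.006, -0.013, 231.294] pointing down, gripper open.
Joint ranges: [-2.94, 2.94], [-0.97, 2.17], [0.19, 2.56], [-1.23, 4.37], [0.02, 3.11], [-2.88, 2.88]. Speed limits (rad/s): [2.39, 2.39, 3.01, 3.14, 3.14, 3.14].

INTERFACE

Orientations are given as a unit quaternion [w, x, y, z].
In Python, from rig import ctrl, capture, job gives the robot as it stands. The module is installed in compiled form; this text tells all that it offers.
- The arm moves only by the tool move_arm, never from a script. Its argument "series" is a list of rows, each a list of 7 numbers: the turn, a rotation vector about the tool's x, y, z in rad, then the shift along the tool's x, y, z in cm, then the opening, from 0 (shut) to 1 (fully open). A call has 1 to 5 rows; each row is the pose to reach, as a shift and turn from the pose measured when the call began, along the tool's axes at that moment; what a row does not reach only later rows make up. A row lasts 1/12 s, in which the tool goes at most 41.7 mm and 7.16 degrees, less where a joint would pass 70% of its speed; a pose out of reach is approached as far as the arm can. A call with a gripper value outside its range is refused whole. The fingers move at their own pace and stop on an object; "grip_force" is the grip in N (left out, the last holds). Time passes only in rows, so rows that repeat a pose let the fingers close. It gives the time, the measured TCP pose, the force and the opening at its end, in the units of the state.
- ctrl.sense(): the state, without advancing time (a new reading comes with each control period).
- capture(name): name is "scene" or "side" or "wrist"; returns a dict with "frame" (420x560x3 uint8, red, green, blue), "mtx" (3x3 intrinsics, pixels), "R" (3x3) and "t" (3): a world point X has camera coordinates R X + t. Camera axes: x right, y down, z forward; pixel columns grow to the right and rows downward; lengths in mm; the calibration is good to about 2 mm. A picture is of the moment at which its call begins. There is no depth.
- job.finish_job(): hands the job in, once; it reports no verdict.
The state is a dict: "time_s": time; "joints": joint angles; "dq": joint speeds; "tau": joint torques, N m; "eef_pos": TCP position; "ee_rot": TCP orientation; "force": force on the tool from outside, world axes, zero at the start; "wrist_torque": the same for the moment, N m; "grip_width": opening from 0.0 (shut) to 1.0 (fully open).
Only numpy, scipy, OpenCV 4.12 (cv2) and the standard library are available. Lean on these libraries where they do the work, as an engineer would, in place of code of your own. Each camera call takes 0.05 s, during which the arm holds its last target.

## Working session

There is one attempt and no reset: what is moved stays moved. The work goes in short steps, Python scripts to look and compute and a tool call to move; the robot and the scene stay as the last step left them, time stands still between calls to the robot, and variables do not carry over. Pictures are saved under pics/ and viewed, and the job is handed in when it is done.

Besides the shell and the picture viewer there is one more tool, called after "Emit:" by a JSON object that holds its "name" and its "arguments", one argument or row to a line. move_arm: Moves the arm, as the interface text tells. Its arguments: {"type":"object","properties":{"series":{"type":"array","items":{"type":"array","items":{"type":"number"}}},"grip_force":{"type":"number"}},"required":["series"]}

```bash
mkdir -p pics; python3 - <<'E'
from rig import ctrl,capture
import cv2
for n in ("scene","side","wrist"):
    c=capture(n); cv2.imwrite(f"pics/{n}0.png",c["frame"][:,:,::-1]); print(n,c["mtx"].tolist(),c["R"].round(4).tolist(),c["t"].round(1).tolist())
print(ctrl.sense(),ctrl.grasp_offset)
E
```

```text
scene [[521.5645774437203, 0.0, 283.1199072844663], [0.0, 521.5645774437203, 216.62753694926025], [0.0, 0.0, 1.0]] [[-0.8288, -0.5595, 0.0116], [-0.2933, 0.4165, -0.8605], [0.4766, -0.7166, -0.5093]] [529.4, 228.2, 1237.4]
side [[381.5636021583279, 0.0, 279.40042445972983], [0.0, 381.5636021583279, 207.89605838970945], [0.0, 0.0, 1.0]] [[0.8796, -0.4755, -0.0104], [-0.3045, -0.5462, -0.7804], [0.3654, 0.6896, -0.6252]] [-459.4, 319.4, 823.9]
wrist [[305.02291188781874, 0.0, 283.4612103845598], [0.0, 305.02291188781874, 210.170181021416], [0.0, 0.0, 1.0]] [[1.0, -0.0, -0.0003], [0.0001, -0.9471, 0.3209], [-0.0003, -0.3209, -0.9471]] [-525.0, -43.2, 380.9]
{'time_s': 0.15, 'joints': array([-2.23411033e-01,  3.13363264e-01,  1.49823250e+00, -3.40484206e-05,
        1.33104414e+00, -2.23417463e-01]), 'dq': array([ 0.00088463, -0.00145537, -0.00087054,  0.00224173,  0.00158788,
       -0.00103875]), 'tau': array([ 1.79854873e-03, -4.12368500e+01, -2.59796566e+01, -1.57318855e-04,
        3.17765021e-03, -3.62555340e-05]), 'eef_pos': array([5.24805081e+02, 1.76691889e-02, 2.30856483e+02]), 'ee_rot': array([-4.34281526e-04,  7.07101546e-01,  7.07111822e-01, -2.93014810e-04]), 'force': array([0.51693278, 0.27775028, 0.48185561]), 'wrist_torque': array([-0.02506443,  0.01930995,  0.0265682 ]), 'grip_width': 1.0012784648965394} -18.700000000000003
```

View pics/scene0.png

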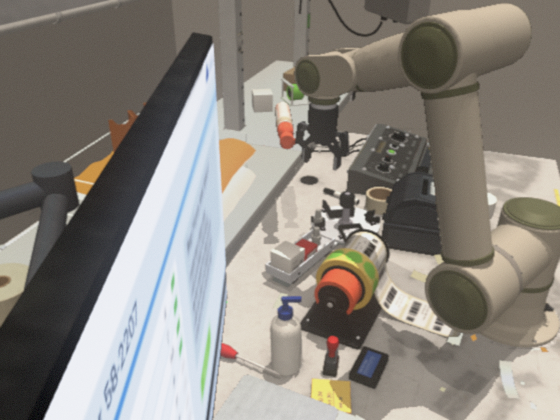

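View pics/side0.png

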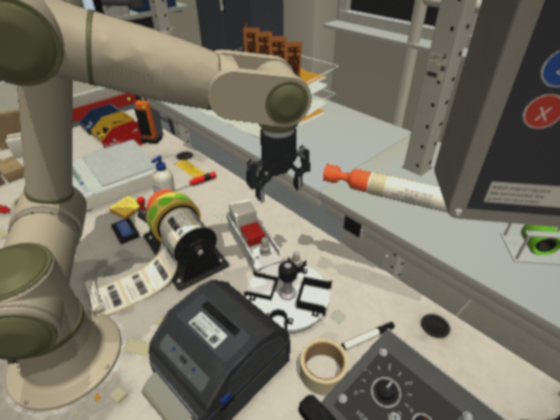

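View pics/wrist0.png

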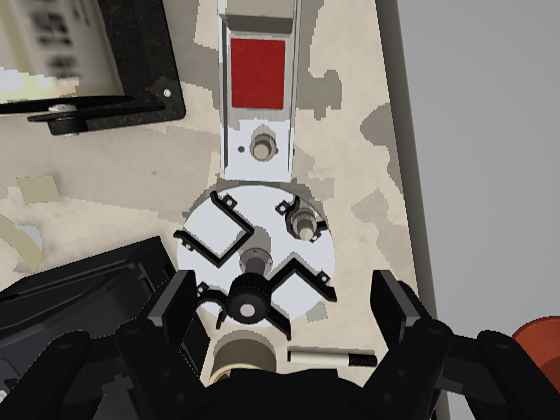

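The wrist view shows the lane going up the picture. The grey connector is at its head (262,148), then the red low carton, then the white carton. On the dial, the taken round nest is at the upper right (305,225), and the free round nest is at the lower left (210,300). I'll zoom in.

```bash
python3 - <<'E'
import cv2
i=cv2.imread("pics/wrist0.png")
cv2.imwrite("pics/wz.png",cv2.resize(i[170:360,165:345],None,fx=4,fy=3.15,interpolation=cv2.INTER_CUBIC) if 0 else cv2.resize(i[170:360,165:345],None,fx=3.15,fy=3.15,interpolation=cv2.INTER_CUBIC))
cv2.imwrite("pics/wl.png",cv2.resize(i[0:190,165:345],None,fx=3.15,fy=3.15,interpolation=cv2.INTER_CUBIC))
E
```

```text
(no output)
```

View pics/wz.png

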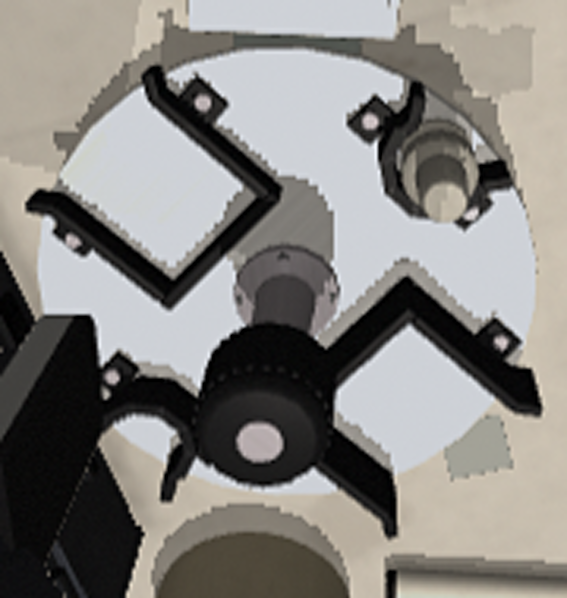

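View pics/wl.png

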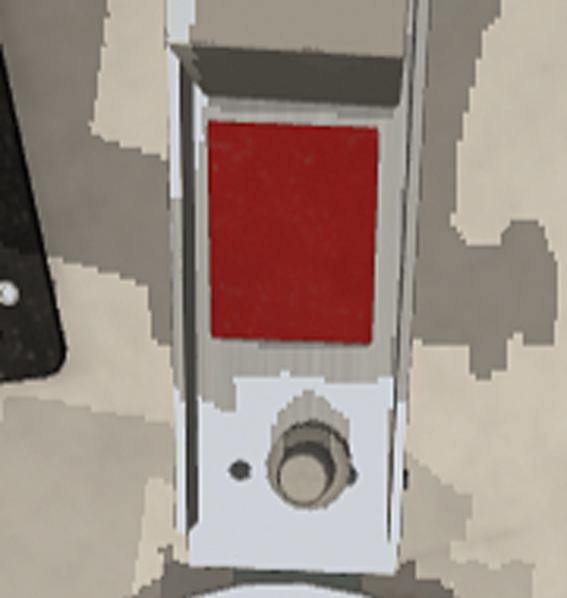

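```bash
cat > h.py <<'E'
import numpy as np
def ray(c,uv,z):
    K,R,t=map(np.array,(c["mtx"],c["R"],c["t"])); C=-R.T@t
    d=R.T@np.linalg.inv(K)@np.array([uv[0],uv[1],1.]); return (C+d*(z-C[2])/d[2])
E
python3 - <<'E'
from rig import ctrl,capture
import cv2,numpy as np
from h import ray
c=capture("wrist"); K=c["mtx"];print("C",-c["R"].T@c["t"])
A=lambda p,z:ray(c,(p[0]/3.15+165,p[1]/3.15+170),z)[:2]
B=lambda p,z:ray(c,(p[0]/3.15+165,p[1]/3.15),z)[:2]
print("knob",A((260,441),126))
# disc
rim=np.array([A(p,30) for p in [(290,47),(200,62),(62,185),(40,270),(536,265),(400,470),(470,415),(230,490),(150,440),(420,70)]])
from scipy.optimize import least_squares
s=least_squares(lambda q:np.hypot(*(rim-q[:2]).T)-100,[500,0],loss="soft_l1").x;print("disc",s,np.hypot(*(rim-s).T).round(1))
for z in(44,58):
  for n,p in dict(Lt1=(155,75),Lt2=(35,197),Lb1=(275,190),Lb2=(172,298),Rb=(405,285),Rt1=(537,405),Rt2=(390,525)).items():
    q=A(p,z)-s; print(z,n,q.round(1),np.hypot(*q).round(1),np.degrees(np.arctan2(q[1],q[0])).round(1))
for p in [(203,102),(371,121),(500,342),(113,376),(72,240),(470,212)]:
    q=A(p,34)-s; print("screw",q.round(1),np.hypot(*q).round(1),np.degrees(np.arctan2(q[1],q[0])).round(1))
for p in [(115,405),(185,450),(165,495)]:
    q=A(p,50)-s; print("free",q.round(1),np.hypot(*q).round(1),np.degrees(np.arctan2(q[1],q[0])).round(1))
for p in [(210,121),(379,127),(374,344),(211,338)]: print("red",(B(p,60)-s).round(1))
for p in [(190,567),(396,572)]: print("lane",(B(p,30)-s).round(1))
print("conn",(B((306,474),83)-s).round(1))
E
```

```text
C [525.19322014  81.29557814 374.4957684 ]
knob [ 490.39306818 -104.89007583]
disc [ 491.95332652 -103.57213733] [ 99.1  98.3  97.7 100.   98.5  98.8  95.4 102.7  95.5 103.5]
44 Lt1 [-44.6  92.3] 102.5 115.8
44 Lt2 [-92.8  45.2] 103.2 154.0
44 Lb1 [-3.3 48. ] 48.1 93.9
44 Lb2 [-44.6   2.9] 44.7 176.3
44 Rb [45.4  8.5] 46.2 10.6
44 Rt1 [ 99.2 -45.5] 109.1 -24.7
44 Rt2 [  40.3 -104.9] 112.4 -69.0
58 Lt1 [-41.3  96.2] 104.7 113.3
58 Lt2 [-87.4  51.1] 101.3 149.7
58 Lb1 [-1.7 53.8] 53.8 91.8
58 Lb2 [-41.3  10.6] 42.6 165.6
58 Rb [44.9 16. ] 47.7 19.6
58 Rt1 [ 96.4 -35.8] 102.8 -20.4
58 Rt2 [ 40.  -92.6] 100.9 -66.6
screw [-29.9  79.1] 84.6 110.7
screw [32.4 71.7] 78.6 65.7
screw [ 84.5 -22.6] 87.5 -15.0
screw [-73.6 -38.6] 83.1 -152.3
screw [-84.2  22.8] 87.2 164.9
screw [70.5 34.7] 78.6 26.2
free [-68.9 -41.4] 80.4 -149.0
free [-42.6 -62.6] 75.7 -124.2
free [-52.1 -84.5] 99.3 -121.7
red [-14.2 244.1]
red [ 34.9 242.5]
red [ 33.5 182.6]
red [-17.1 184.4]
lane [-33.9 104.9]
lane [ 41.6 103. ]
conn [ 13.  145.7]
```

The wide carton is last and the connector is first, so the free round nest (now at about −134°) has to go to the lane at about 88°. That is about 138° clockwise. I'll pre-turn the wrist counter-clockwise so one grip covers it, keeping the camera on the robot's side and away from the shelf.

Emit:
{"name": "move_arm", "arguments": {
  "series": [
    [0,0,-0.12,-2.1,-0.7,0,1],
    [0,0,-0.24,-4.2,-1.4,0,1],
    [0,0,-0.36,-6.3,-2.1,0,1],
    [0,0,-0.48,-8.4,-2.8,0,1],
    [0,0,-0.6,-10.4,-3.4,0,1]
  ]
}}

```text
time_s: 0.62
eef_pos: [490.3, -104.9, 230.9]
ee_rot: [-0.001, 0.464, 0.886, -0.0]
force: [-0.5, -0.4, -0.2]
grip_width: 0.998
```

```bash
python3 - <<'E'
from rig import ctrl,capture
import cv2
for n in ("wrist",):
    c=capture(n); i=c["frame"][:,:,::-1]; cv2.imwrite(f"pics/{n}1.png",cv2.resize(i,None,fx=1.4,fy=1.4,interpolation=cv2.INTER_CUBIC))
s=ctrl.sense();print(s["time_s"],s["eef_pos"],s["ee_rot"],s["joints"])
E
```

```text
0.6667 [ 489.73578031 -107.71114833  230.81625324] [-4.06869490e-04  4.60407776e-01  8.87707082e-01 -8.06435796e-04] [-0.449722    0.26200214  1.5667294  -0.00164281  1.31372118 -1.06319052]
```

View pics/wrist1.png

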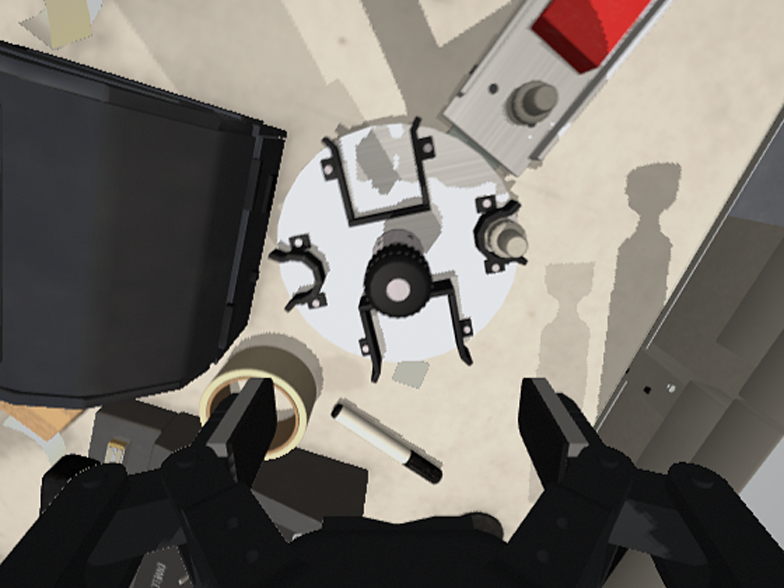

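```bash
python3 - <<'E'
from rig import ctrl,capture
import cv2,numpy as np,pickle
c=capture("wrist"); pickle.dump(c,open("c1.pkl","wb")); i=c["frame"][:,:,::-1]
cv2.imwrite("pics/wz1.png",cv2.resize(i[75:275,185:385],None,fx=3,fy=3,interpolation=cv2.INTER_CUBIC))
cv2.imwrite("pics/wl1.png",cv2.resize(i[0:150,300:500],None,fx=4,fy=4,interpolation=cv2.INTER_CUBIC))
s=ctrl.sense();print(s["time_s"],s["eef_pos"],s["joints"])
E
```

```text
0.7167 [ 490.25915303 -106.04666639  230.84060795] [-4.46667435e-01  2.62262039e-01  1.56632486e+00 -6.84898047e-04
  1.31396554e+00 -1.04712644e+00]
```

View pics/wz1.png

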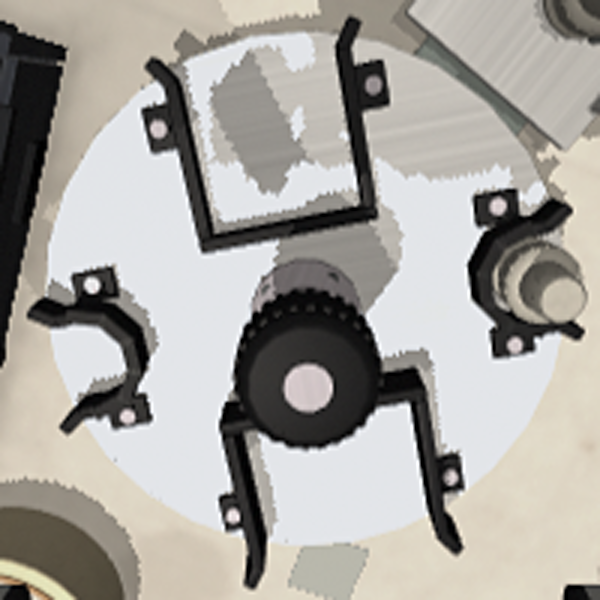

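View pics/wl1.png

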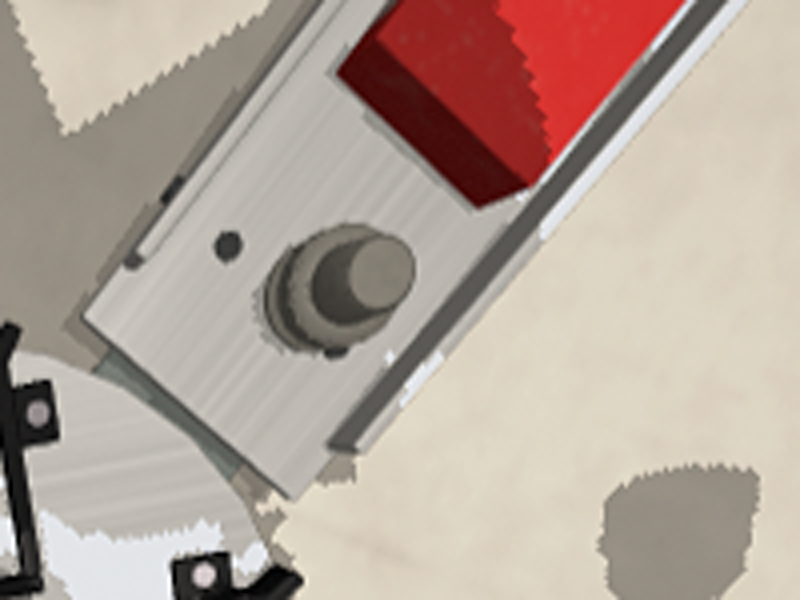

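```bash
python3 - <<'E'
import numpy as np,pickle
from h import ray
from scipy.optimize import least_squares
c=pickle.load(open("c1.pkl","rb"))
A=lambda p,z:ray(c,(p[0]/3+185,p[1]/3+75),z)[:2]
B=lambda p,z:ray(c,(p[0]/4+300,p[1]/4),z)[:2]
print("knob",A((308,388),126))
rim=np.array([A(p,30) for p in [(50,260),(55,185),(110,90),(285,33),(415,45),(480,80),(530,150),(562,365),(520,455),(470,505),(350,543),(170,515),(120,465),(60,360)]])
s=least_squares(lambda q:np.hypot(*(rim-q[:2]).T)-q[2],[500,0,100],loss="soft_l1").x;print("disc",s,np.hypot(*(rim-s[:2]).T).round(1));s=s[:2]
an=lambda q:np.degrees(np.arctan2(q[1],q[0]))
for n,(a,b) in dict(free=((93,285),(127,416)),taken=((498,206),(515,345)),nar=((158,129),(373,84)),sq=((232,515),(452,478))).items():
    a,b=A(a,34)-s,A(b,34)-s; m=(a+b)/2; d=b-a; print(n,a.round(1),b.round(1),"mid ang",an(m).round(1),"perp ang",an([-d[1],d[0]]).round(1), np.hypot(*d).round(1))
a,b=B((85,320),30)-s,B((290,497),30)-s; print("end",a,b,(a+b)/2,an(a+b),an([-(b-a)[1],(b-a)[0]]))
a,b=B((228,245),30)-s,B((335,350),30)-s; print("holes",a,b,an(a+b))
# right rail inner top edge, left rail inner edges
for n,(p,q),z in [("Rin top",((333,445),(690,15)),52),("Rin base",((305,482),(0,0)),30),("Lin",((143,257),(375,0)),52),("Rout top",((365,450),(745,0)),52),("Lout",((95,300),(320,0)),52)]:
    a,b=B(p,z)-s,B(q,z)-s; print(n,a.round(1),b.round(1),an(b-a).round(1))
print("conn",B((380,272),83)-s)
E
```

```text
knob [ 490.80400732 -104.1086801 ]
disc [ 492.9162757  -102.39814695  101.62256043] [101.  106.  108.3  99.8 101.8 102.6  98.9 100.2 103.2 104.5 100.2 103.9
 100.4 100.3]
free [-73.9 -38.4] [-35.9 -75.6] mid ang -133.9 perp ang 45.7 53.1
taken [32.1 72. ] [70.7 35. ] mid ang 46.2 perp ang 46.2 53.5
nar [-84.1  23.2] [-30.5  79.4] mid ang 138.2 perp ang 136.4 77.7
sq [ 22.  -87.4] [ 85.3 -22.5] mid ang -45.7 perp ang 135.7 90.7
end [-33.64003449 104.89774288] [ 38.96014631 101.72630946] [  2.66005591 103.31202617] 88.52508641937918 87.49870733911261
holes [-14.5226572  140.00123097] [ 24.35203457 136.88034549] 87.96683680602884
Rin top [ 33.9 115. ] [ 38.6 231.8] 87.7
Rin base [ 39.7 107.1] [-93.8 149.7] 162.3
Lin [-31.8 121.2] [-21.7 192.9] 82.0
Rout top [ 41.2 118.7] [ 46.6 241. ] 87.5
Lout [-35.4 107. ] [-31.9 185.7] 87.4
conn [ 10.41007481 142.78584512]
```

Emit:
{"name": "move_arm", "arguments": {
  "series": [
    [0,0,-0.12,0,0,0,1],
    [0,0,-0.24,0,0,0,1],
    [0,0,-0.36,0,0,0,1],
    [0,0,-0.48,0,0,0,1],
    [0,0,-0.6,0,0,0,1]
  ]
}}

```text
time_s: 1.13
eef_pos: [490.4, -105.3, 230.7]
ee_rot: [-0.001, 0.182, 0.983, -0.0]
force: [-0.3, -0.0, -0.3]
grip_width: 1.003
```

Emit:
{"name": "move_arm", "arguments": {
  "series": [
    [0,0,-0.12,0,0,0,1],
    [0,0,-0.24,0,0,0,1],
    [0,0,-0.36,0,0,0,1],
    [0,0,-0.48,0,0,0,1],
    [0,0,-0.6,0,0,0,1]
  ]
}}

```text
time_s: 1.55
eef_pos: [490.6, -104.5, 230.6]
ee_rot: [-0.001, -0.118, 0.993, 0.0]
force: [-0.5, -0.7, -0.1]
grip_width: 1.0
```

Emit:
{"name": "move_arm", "arguments": {
  "series": [
    [0,0,-0.12,0,0,0,1],
    [0,0,-0.24,0,0,0,1],
    [0,0,-0.36,0,0,0,1],
    [0,0,-0.4,0,0,0,1],
    [0,0,-0.4,0,0,0,1]
  ]
}}

```text
time_s: 1.97
eef_pos: [490.7, -103.8, 230.5]
ee_rot: [-0.001, -0.313, 0.95, 0.001]
force: [-0.3, 0.3, 0.4]
grip_width: 0.998
```

```bash
cat > st.py <<'E'
from rig import ctrl
import numpy as np
from scipy.spatial.transform import Rotation as Ro
s=ctrl.sense();q=s["ee_rot"];R=Ro.from_quat([q[1],q[2],q[3],q[0]]).as_matrix()
print(s["time_s"],s["eef_pos"],s["joints"].round(3),s["force"].round(1),s["wrist_torque"].round(2),s["grip_width"])
print("tool x dir deg",np.degrees(np.arctan2(R[1,0],R[0,0])),"z",R[:,2].round(4))
d=np.array([491.5,-103.5,87.3])-s["eef_pos"]; print("shift to grasp, tool cm",(R.T@d/10).round(2))
E
python3 st.py
```

```text
1.9667 [ 490.69185899 -103.83551144  230.49414532] [-0.443  0.263  1.566  0.     1.314 -2.65 ] [-0.3  0.3  0.4] [ 0.02  0.04 -0.01] 0.9982579092202829
tool x dir deg -143.5138708813704 z [-1.7e-03  8.0e-04 -1.0e+00]
shift to grasp, tool cm [-0.1  -0.05 14.32]
```

Emit:
{"name": "move_arm", "arguments": {
  "series": [
    [0,0,0,-0.05,-0.05,3,1],
    [0,0,0,-0.1,-0.05,6,1],
    [0,0,0,-0.1,-0.05,9,1],
    [0,0,0,-0.1,-0.05,10,1],
    [0,0,0,-0.1,-0.05,10,1]
  ]
}}

```text
time_s: 2.38
eef_pos: [490.7, -102.8, 128.6]
ee_rot: [-0.002, -0.312, 0.95, 0.002]
force: [0.2, 0.3, 0.2]
grip_width: 1.001
```

```bash
python3 st.py; python3 - <<'E'
from rig import ctrl,capture
import cv2
c=capture("wrist"); i=c["frame"][:,:,::-1]; cv2.imwrite("pics/wrist2.png",i)
c=capture("side"); i=c["frame"][:,:,::-1]; cv2.imwrite("pics/side2.png",cv2.resize(i[150:350,180:380],None,fx=3,fy=3))
E
```

```text
2.3833 [ 490.6866815  -102.78100436  128.62674966] [-0.441  0.373  1.701  0.     1.074 -2.646] [0.2 0.3 0.2] [ 0.01 -0.03 -0.03] 1.0010111029307127
tool x dir deg -143.62974285035438 z [-0.0059  0.0029 -1.    ]
shift to grasp, tool cm [-0.04 -0.13  4.13]
```

View pics/wrist2.png

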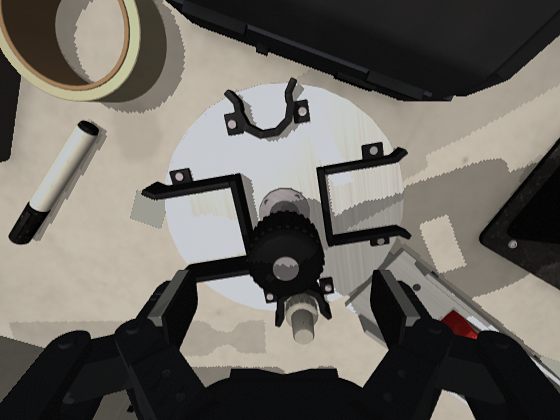

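View pics/side2.png

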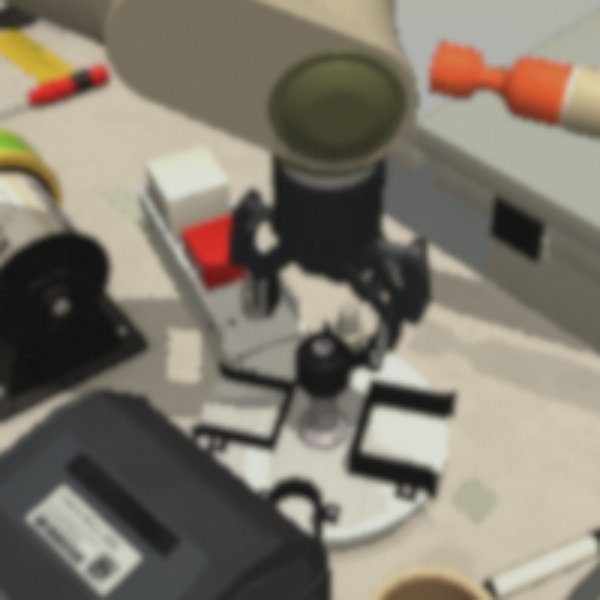

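The knob (286,268) sits midway between the fingers and the approach is clear. I'll go down and grip.

Emit:
{"name": "move_arm", "arguments": {
  "series": [
    [0,0,0,-0.05,-0.13,2,1],
    [0,0,0,-0.05,-0.13,4,1],
    [0,0,0,-0.05,-0.13,4.1,1],
    [0,0,0,-0.05,-0.13,4.1,0.8],
    [0,0,0,-0.05,-0.13,4.1,0.6]
  ],
  "grip_force": 50
}}

```text
time_s: 2.9
eef_pos: [494.4, -104.7, 92.6]
ee_rot: [0.001, -0.312, 0.95, -0.001]
force: [0.2, -0.6, 1.5]
grip_width: 0.747
```

```bash
python3 st.py
```

```text
2.9 [ 494.39170857 -104.74594971   92.56473194] [-0.441  0.428  1.731  0.     0.981 -2.647] [ 0.2 -0.6  1.5] [0.03 0.01 0.01] 0.7470125018382566
tool x dir deg -143.59355447574416 z [ 0.0022 -0.001  -1.    ]
shift to grasp, tool cm [0.16 0.27 0.53]
```

Emit:
{"name": "move_arm", "arguments": {
  "series": [
    [0,0,0,0.15,0.25,0.4,0.75],
    [0,0,0,0.15,0.25,0.4,0.75],
    [0,0,0,0.15,0.25,0.4,0.75]
  ]
}}

```text
time_s: 3.15
eef_pos: [491.9, -103.7, 89.2]
ee_rot: [0.001, -0.312, 0.95, -0.001]
force: [0.2, 0.7, -0.7]
grip_width: 0.752
```

```bash
python3 st.py
```

```text
3.15 [ 491.86160664 -103.67043243   89.18873407] [-0.441  0.427  1.742  0.     0.969 -2.647] [ 0.2  0.7 -0.7] [-0.01 -0.02 -0.02] 0.7521510760040726
tool x dir deg -143.59517480860924 z [ 0.003  -0.0014 -1.    ]
shift to grasp, tool cm [0.02 0.04 0.19]
```

Emit:
{"name": "move_arm", "arguments": {
  "series": [
    [0,0,0,0,0,0.1,0.5],
    [0,0,0,0,0,0.1,0.3],
    [0,0,0,0,0,0.1,0.3],
    [0,0,0,0,0,0.1,0.3],
    [0,0,0,0,0,0.1,0.3]
  ],
  "grip_force": 50
}}

```text
time_s: 3.57
eef_pos: [490.3, -101.8, 88.6]
ee_rot: [-0.0, -0.312, 0.95, 0.001]
force: [-10.4, 10.4, 13.0]
grip_width: 0.469
```

```bash
python3 st.py
```

```text
3.5667 [ 490.34943388 -101.77966997   88.57474013] [-4.400e-01  4.270e-01  1.745e+00  2.000e-03  9.720e-01 -2.647e+00] [-10.4  10.4  13. ] [ 1.74  1.5  -0.04] 0.46921441482198417
tool x dir deg -143.58356483241428 z [-0.0011  0.0023 -1.    ]
shift to grasp, tool cm [ 0.01 -0.21  0.13]
```

Emit:
{"name": "move_arm", "arguments": {
  "series": [
    [0,0,0,0,0,0,0.3],
    [0,0,0,0,0,0,0.3]
  ],
  "grip_force": 60
}}

```text
time_s: 3.73
eef_pos: [490.3, -101.7, 88.7]
ee_rot: [-0.0, -0.313, 0.95, 0.001]
force: [-2.2, 1.3, 1.6]
grip_width: 0.472
```

Emit:
{"name": "move_arm", "arguments": {
  "series": [
    [0,0,0.05,0,0,0,0.3],
    [0,0,0.12,0,0,0,0.3],
    [0,0,0.2,0,0,0,0.3],
    [0,0,0.27,0,0,0,0.3],
    [0,0,0.3,0,0,0,0.3]
  ]
}}

```text
time_s: 4.15
eef_pos: [490.4, -101.9, 88.7]
ee_rot: [-0.0, -0.165, 0.986, 0.001]
force: [-0.8, -1.2, -0.3]
grip_width: 0.469
```

```bash
python3 st.py
```

```text
4.15 [ 490.42943367 -101.93286683   88.68181078] [-4.400e-01  4.270e-01  1.745e+00  2.000e-03  9.720e-01 -2.344e+00] [-0.8 -1.2 -0.3] [-0.18 -0.06  0.05] 0.46917648739623624
tool x dir deg -160.98260165799545 z [-9.e-04  2.e-03 -1.e+00]
shift to grasp, tool cm [-0.05 -0.18  0.14]
```

The forces are small and the wrist is turning smoothly with the knob. I'll continue.

Emit:
{"name": "move_arm", "arguments": {
  "series": [
    [0,0,0.08,0,0,0,0.3],
    [0,0,0.18,0,0,0,0.3],
    [0,0,0.28,0,0,0,0.3],
    [0,0,0.38,0,0,0,0.3],
    [0,0,0.48,0,0,0,0.3]
  ]
}}

```text
time_s: 4.57
eef_pos: [490.5, -102.3, 88.7]
ee_rot: [-0.001, 0.076, 0.997, 0.001]
force: [-1.6, -1.9, -0.6]
grip_width: 0.474
```

Emit:
{"name": "move_arm", "arguments": {
  "series": [
    [0,0,0.1,0,0,0,0.3],
    [0,0,0.2,0,0,0,0.3],
    [0,0,0.3,0,0,0,0.3],
    [0,0,0.4,0,0,0,0.3],
    [0,0,0.5,0,0,0,0.3]
  ]
}}

```text
time_s: 4.98
eef_pos: [490.3, -102.8, 88.7]
ee_rot: [-0.001, 0.323, 0.946, 0.0]
force: [-3.8, -2.7, 0.2]
grip_width: 0.466
```

Emit:
{"name": "move_arm", "arguments": {
  "series": [
    [0,0,0.1,0,0,0,0.3],
    [0,0,0.2,0,0,0,0.3],
    [0,0,0.3,0,0,0,0.3],
    [0,0,0.4,0,0,0,0.3],
    [0,0,0.5,0,0,0,0.3]
  ]
}}

```text
time_s: 5.4
eef_pos: [490.0, -103.0, 88.7]
ee_rot: [-0.001, 0.549, 0.835, -0.0]
force: [-5.4, -2.5, 1.0]
grip_width: 0.467
```

Emit:
{"name": "move_arm", "arguments": {
  "series": [
    [0,0,0.1,0,0,0,0.3],
    [0,0,0.2,0,0,0,0.3],
    [0,0,0.3,0,0,0,0.3],
    [0,0,0.36,0,0,0,0.3],
    [0,0,0.4,0,0,0,0.3]
  ]
}}

```text
time_s: 5.82
eef_pos: [489.6, -103.1, 88.7]
ee_rot: [-0.001, 0.706, 0.708, -0.001]
force: [-5.9, -0.8, 1.0]
grip_width: 0.466
```

```bash
python3 st.py; python3 - <<'E'
from rig import ctrl,capture
import cv2
c=capture("wrist"); i=c["frame"][:,:,::-1]; cv2.imwrite("pics/wrist3.png",cv2.resize(i,None,fx=1.4,fy=1.4,interpolation=cv2.INTER_CUBIC))
E
```

```text
5.8167 [ 489.62703988 -103.14532743   88.68551509] [-0.442  0.427  1.745 -0.     0.973 -0.446] [-5.9 -0.8  1. ] [-0.13 -0.1   0.04] 0.46570333244605966
tool x dir deg 90.22363172441682 z [-0.003   0.0011 -1.    ]
shift to grasp, tool cm [-0.04  0.19  0.14]
```

View pics/wrist3.png

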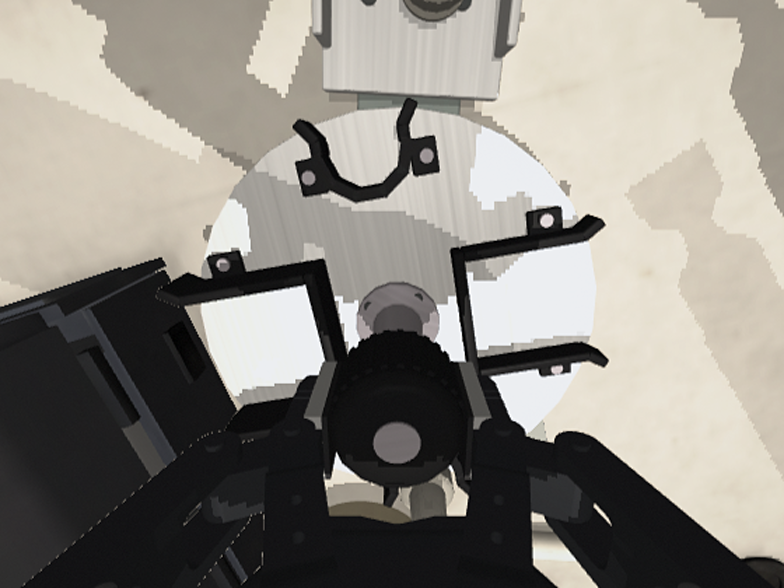

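The free nest is now at about (360,150), and the lane mouth is centred at about (411,93). The nest still has about 12° clockwise to go, so I'll measure it from this picture.

```bash
cat > meas.py <<'E'
import sys,cv2,numpy as np,pickle
from rig import capture
c=capture("wrist"); pickle.dump(c,open(sys.argv[1]+".pkl","wb")); i=c["frame"][:,:,::-1]
cv2.imwrite(f"pics/{sys.argv[1]}.png",cv2.resize(i[0:150,190:390],None,fx=4,fy=4,interpolation=cv2.INTER_CUBIC))
E
python3 meas.py m1
```

```text
(no output)
```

View pics/m1.png

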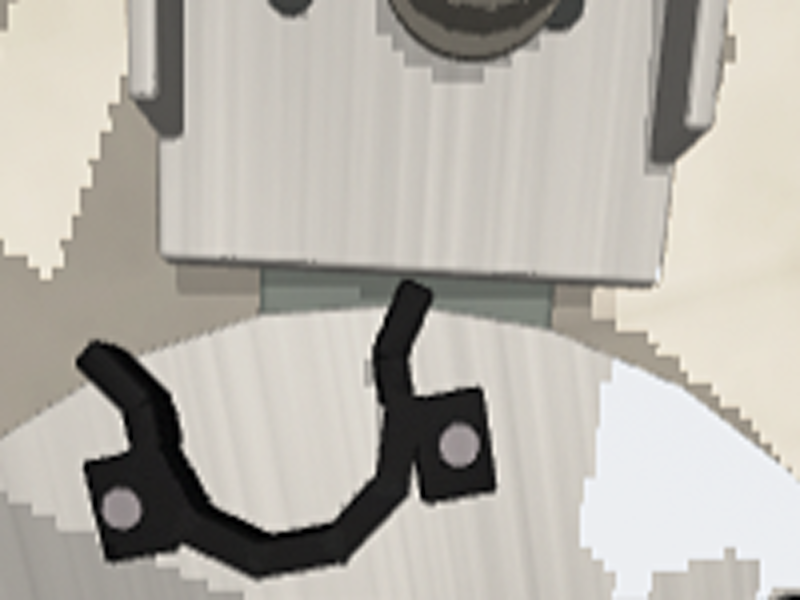

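```bash
cat > calc.py <<'E'
import numpy as np,pickle
from h import ray
an=lambda q:np.degrees(np.arctan2(q[1],q[0]))
perp=lambda a,b:an([-(b-a)[1],(b-a)[0]])
def go(f,knob,s1,s2,e1,e2,r1,r2,h):
    c=pickle.load(open(f,"rb"))
    B=lambda p,z:ray(c,(p[0]/4+190,p[1]/4),z)[:2]
    k=ray(c,knob,126)[:2]; print("knob",k)
    for nm,s in (("knob",k),("mix",np.array([491,-103.]))):
        a,b=B(s1,34),B(s2,34); print(nm,"nest dir",an((a+b)/2-s).round(2),"perp",perp(a,b).round(2))
        a,b=B(e1,30),B(e2,30); print("  end mid",an((a+b)/2-s).round(2),"perp",perp(a,b).round(2),((a+b)/2-s).round(1),np.hypot(*(b-a)).round(1))
        a,b=B(r1,30),B(r2,30); print("  rails mid",an((a+b)/2-s).round(2),np.hypot(*(b-a)).round(1))
        a,b=B(h[0],30),B(h[1],30);print("  holes",an((a+b)/2-s).round(2),"perp",perp(a,b).round(2))
E
python3 - <<'E'
from calc import go
go("m1.pkl",(397/1.4,441/1.4),(122,508),(460,445),(160,258),(660,284),(182,135),(652,160),((290,2),(564,15)))
E
```

```text
knob [ 490.08710753 -104.04509387]
knob nest dir 100.26 perp 100.22
  end mid 87.22 perp 87.4 [  5.1 104.6] 75.7
  rails mid 87.21 69.1
  holes 87.1 perp 87.76
mix nest dir 101.08 perp 100.22
  end mid 87.69 perp 87.4 [  4.2 103.5] 75.7
  rails mid 87.62 69.1
  holes 87.45 perp 87.76
```

Emit:
{"name": "move_arm", "arguments": {
  "series": [
    [0,0,0.06,0,0.03,0,0.3],
    [0,0,0.12,0,0.03,0,0.3],
    [0,0,0.18,0,0.03,0,0.3],
    [0,0,0.22,0,0.03,0,0.3],
    [0,0,0.22,0,0.03,0,0.3]
  ]
}}

```text
time_s: 6.33
eef_pos: [489.4, -103.2, 88.7]
ee_rot: [-0.002, 0.779, 0.626, -0.001]
force: [-7.3, 0.5, 2.2]
grip_width: 0.469
```

Emit:
{"name": "move_arm", "arguments": {
  "series": [
    [0,0,0,0,0,0,0.3],
    [0,0,0,0,0,0,0.3],
    [0,0,0,0,0,0,0.3]
  ]
}}

```text
time_s: 6.58
eef_pos: [489.4, -103.2, 88.7]
ee_rot: [-0.002, 0.779, 0.626, -0.001]
force: [-4.8, 1.5, -0.1]
grip_width: 0.467
```

```bash
python3 st.py; python3 meas.py m2; python3 - <<'E'
import pickle,cv2
c=pickle.load(open("m2.pkl","rb"));cv2.imwrite("pics/m2k.png",cv2.resize(c["frame"][200:400,190:390,::-1],None,fx=3,fy=3,interpolation=cv2.INTER_CUBIC))
E
```

```text
6.5833 [ 489.37820419 -103.1866959    88.6746978 ] [-4.420e-01  4.270e-01  1.745e+00 -1.000e-03  9.740e-01 -2.250e-01] [-4.8  1.5 -0.1] [-0.14 -0.47 -0.08] 0.4672067805764704
tool x dir deg 77.58473629603026 z [-0.004   0.0012 -1.    ]
shift to grasp, tool cm [0.01 0.21 0.14]
```

View pics/m2.png

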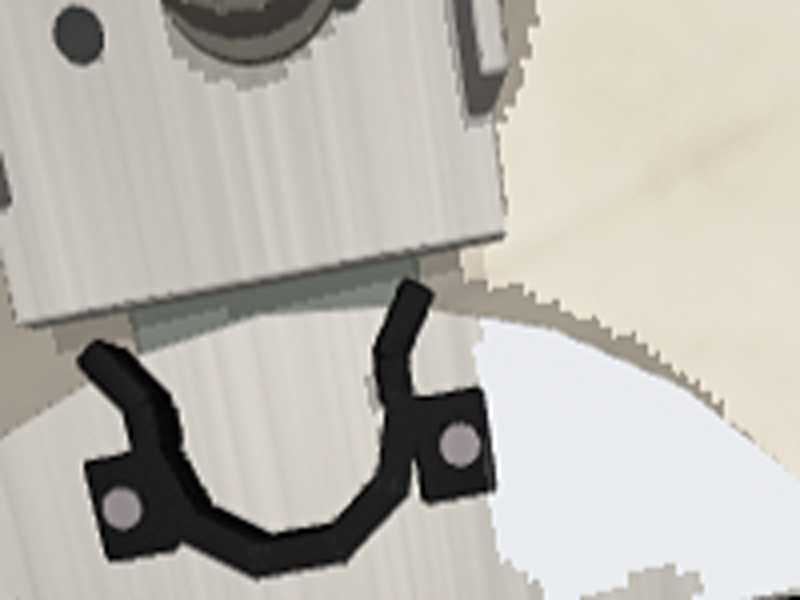

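View pics/m2k.png

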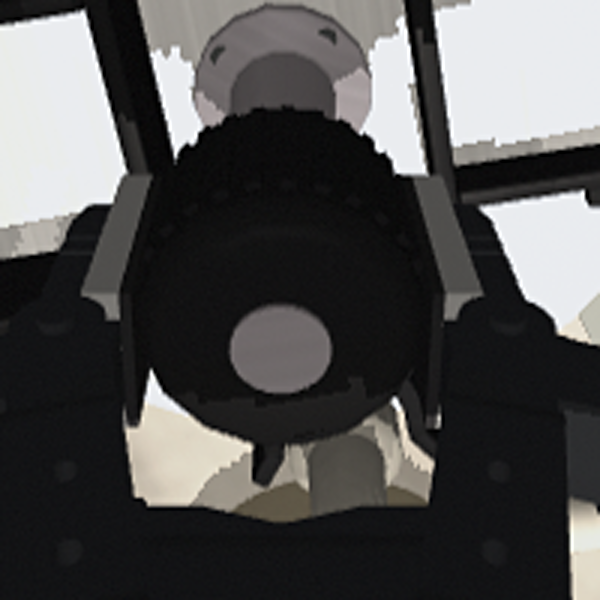

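```bash
python3 - <<'E'
from calc import go
go("m2.pkl",(281/3+190,349/3+200),(122,508),(460,445),(20,325),(503,236),(8,208),(468,113),((78,35),(345,0)))
E
```

```text
knob [ 489.91343102 -104.72342195]
knob nest dir 87.74 perp 87.68
  end mid 87.34 perp 87.07 [  4.9 105.2] 74.6
  rails mid 87.43 69.4
  holes 87.29 perp 83.92
mix nest dir 88.52 perp 87.68
  end mid 87.89 perp 87.07 [  3.8 103.5] 74.6
  rails mid 87.91 69.4
  holes 87.71 perp 83.92
```

The nest is still about 0.5° short of the lane line, or 0.8 mm at the rim. One small trim should do it.

Emit:
{"name": "move_arm", "arguments": {
  "series": [
    [0,0,0.009,0,-0.03,0,0.3],
    [0,0,0.009,0,-0.03,0,0.3],
    [0,0,0.009,0,-0.03,0,0.3],
    [0,0,0.009,0,-0.03,0,0.3],
    [0,0,0.009,0,-0.03,0,0.3]
  ]
}}

```text
time_s: 7.05
eef_pos: [489.4, -103.2, 88.7]
ee_rot: [-0.001, 0.782, 0.623, -0.001]
force: [0.2, 1.4, -2.1]
grip_width: 0.47
```

```bash
python3 st.py; python3 meas.py m3; python3 - <<'E'
from rig import capture
import cv2
c=capture("side"); cv2.imwrite("pics/side3.png",cv2.resize(c["frame"][150:350,180:380,::-1],None,fx=3,fy=3))
E
```

```text
7.05 [ 489.36501339 -103.17737129   88.6924602 ] [-4.420e-01  4.260e-01  1.745e+00 -1.000e-03  9.730e-01 -2.160e-01] [ 0.2  1.4 -2.1] [-0.2  -1.1  -0.06] 0.4697509573213887
tool x dir deg 77.06624658969 z [-0.0033  0.001  -1.    ]
shift to grasp, tool cm [0.02 0.22 0.14]
```

View pics/m3.png

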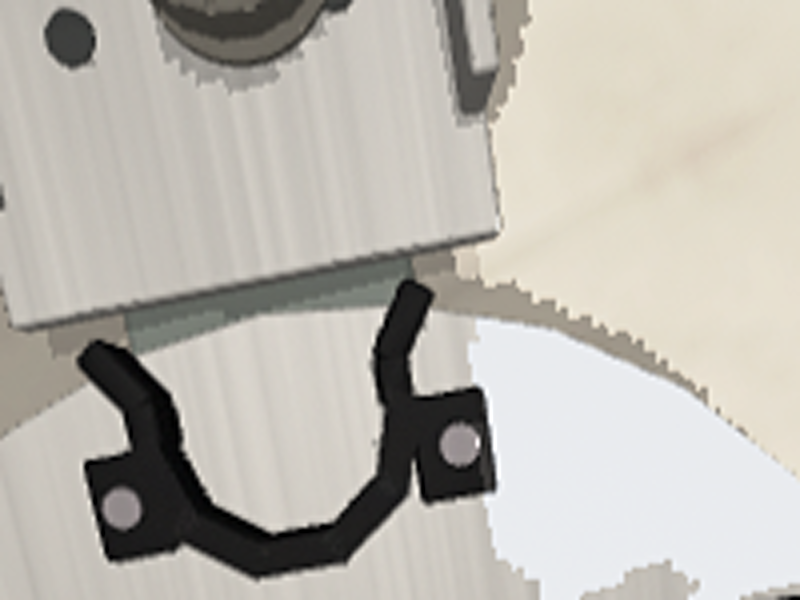

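View pics/side3.png

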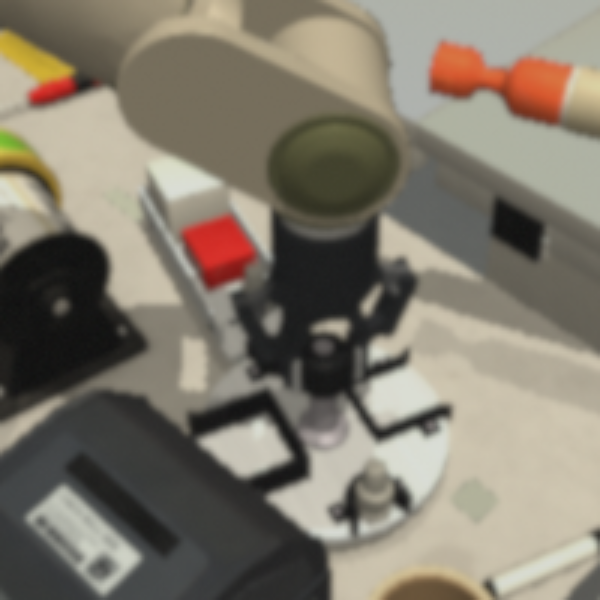

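```bash
python3 - <<'E'
from calc import go
go("m3.pkl",(281/3+190,349/3+200),(122,508),(460,445),(13,328),(497,234),(1,208),(461,113),((70,38),(337,3)))
E
```

```text
knob [ 489.85477089 -104.72696564]
knob nest dir 87.18 perp 87.16
  end mid 87.33 perp 87.06 [  4.9 105.3] 74.9
  rails mid 87.36 69.4
  holes 87.24 perp 83.42
mix nest dir 87.99 perp 87.16
  end mid 87.92 perp 87.06 [  3.8 103.6] 74.9
  rails mid 87.86 69.4
  holes 87.68 perp 83.42
```

Nest and lane now agree within about 0.2°. The dial is still and the knob is gripped, so I'm handing in.

```bash
python3 -c "
from rig import job;print(job.finish_job())"; python3 st.py
```

```text
the job is handed in; nothing more can be done
None
the job is handed in; nothing more can be done
```

The part at the lane head is the connector. I gripped the knob and turned the dial about 139° clockwise in one grip, which brought the free round nest to the lane mouth. I handed the job in at about 7 s with the knob still gripped.

- **Alignment:** in the last wrist picture the nest points at 87.2° and the lane at 87.1–87.4°. That is within about 0.2°, or 0.4 mm at the rim.
- **Less certain:** one reading, the tilt of the line through the lane-floor holes, gave 83.4°. I disregarded it because one hole was mostly hidden and its position was guessed. The two ways of locating the dial's axis also differed by about 2 mm, but nest and lane still agreed with either one.
- **Grip and forces:** the opening was 0.47 on the 42 mm knob with a 60 N grip. The outside force was under 3 N at the end. The highest reading I saw was about 20 N, as the fingers closed.
- **Other things on the bench:** the side view showed the two cartons still in the lane and the arm clear of the printer and shelf. The wrist view showed the connector still at the lane head. I did not check the screwdriver separately, but the arm never went near it.

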